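# Roll the drum shaft into the V-block

### The arm

A 6-joint arm with a two-finger parallel gripper is mounted at the origin on a cart in front of the work surface, level with it; the furniture and walls round the work are solid. World frame = base frame: x ahead of the robot, y to its left, z up, the work surface at z = 0. Lengths are in mm, angles in rad, forces in N, time in s.
With the tool pointing down it reaches from about 400 to 925 mm from the base axis. Payload 12.5 kg.
Tool frame: the origin (TCP) lies midway between the tips of the shut fingers; the grasp point (between the pads) lies 19 mm behind it; z points along the fingers, y is the line along which they close (so a half turn about z gives the same grasp; the last joint's range is limited). The gripper opens to 95 mm and grips with 3 to 60 N. Pads are 20 mm wide; open, the fingers measure 119 mm over their backs; the gripper's body (75 mm by 180 mm) begins 59 mm behind the grasp point.
Start: joints at [-1.277, 0.491, 1.559, -0, 1.092, -0.106], TCP at [243.295, -575.721, 214.661] pointing down, gripper open.
Joint ranges: [-3.1, 3.1], [-0.84, 2.19], [0.05, 2.79], [-1.13, 4.28], [0.06, 2.93], [-2.69, 2.69]. Speed limits (rad/s): [2.22, 2.22, 2.79, 3.14, 3.14, 3.14].

### API

Orientations are given as [roll, pitch, yaw] about the fixed x, y, z axes, in that order (R = Rz(yaw) Ry(pitch) Rx(roll)).
In Python, from cell import state, read_camera, camera_info, env gives the robot as it stands.
- The arm moves only by the tool move_arm, never from a script. Its argument "commands" is a list of rows, each a list of 3 entries, a list of its own where there are three numbers: the shift along the world's x, y, z in cm, then the turn, a rotation vector about the world's x, y, z in degrees, then the opening, from 0 (shut) to 1 (fully open). A call has 1 to 10 rows; each row shifts and turns the commanded pose from where the row before left it; what a row does not reach is not made up. A row lasts 1/10 s, in which the tool goes at most 50 mm and 8.59 degrees, less where a joint would pass 70% of its speed; a pose out of reach is approached as far as the arm can. A call with a gripper value outside its range is refused whole. The fingers move at their own pace and stop on an object; the grip force is fixed at half the most. Time passes only in rows, so rows that do not move let the fingers close. It gives the time, the measured TCP pose, the force, the opening and the grip force at its end, in the units of the state.
- state(): the state, without advancing time (a new reading comes with each control period).
- read_camera(name): name is "side" or "top"; returns the picture (420x560x3 uint8, blue, green, red); there is no depth.
- camera_info(name): a dict with "K" (3x3 intrinsics, pixels), "cam_to_world" (4x4, takes a point from camera to world coordinates). Camera axes: x right, y down, z forward; pixel columns grow to the right and rows downward; lengths in mm; the calibration is good to about 2 mm. A picture is of the moment at which its call begins. camera_info takes no time and is no camera call.
- env.job_done(): hands the job in; it is judged then, once.
The state is a dict: "t": time; "joints": joint angles; "qvel": joint speeds; "tau": joint torques, N m; "eef_pos": TCP position; "tcp_rot": TCP orientation; "ft_force": force on the tool from outside, world axes, zero at the start; "moment": the same for the moment, N m; "opening": opening from 0.0 (shut) to 1.0 (fully open); "grip_force": force on a finger pad.
Only numpy, scipy, OpenCV 4.12 (cv2) and the standard library are available. Lean on these libraries where they do the work, as an engineer would, in place of code of your own. Each camera call takes 0.05 s, during which the arm holds its last target. There are 200 camera calls.

### The job

For the roaster repair, roll the steel drum shaft along the counter by pushing its side with the fingers, up the ramp of the blue V-block and over its low lip, so that it comes to rest seated in the V groove with its thick body sticking out at both ends of the block. Roll it under control: do not grip, lift or flick the shaft, and leave the gear, the bearing, the bolt and the screwdriver where they lie.

Things in the scene. Friction and masses are not known exactly. Their poses are not given: they have to be found in the camera images.
- shaft: Loose polished grey steel shaft, slippery, about 0.45 kg: cylinder 36 mm diameter, 130 mm long, plus a 15 mm diameter, 20 mm long journal on each end. Origin at its centre on the axis; own y = its axis. Starts on the counter before the ramp, nearly parallel to the groove, own z up; a black keyway line faces up and shows how far it rolled. Rolls easily: it may run ahead after a fast push.
- v_block: Blue V-block with bare steel groove faces, fixed to the counter, 70 mm wide along y; place and heading vary. Origin at counter height under the middle of the groove's bottom line. x: level, the direction the shaft is rolled in; y: along the groove; z up. Groove bottom 3 mm up at x = 0. Low bolted ears (to 10 mm high) reach y = +-57 mm at x = 9 to 39 mm.
- lip (a point): Middle of the V-block's low lip: x = -17 mm in the block's frame, 13 mm above the counter. The ramp rises straight to it from the counter at x = -82 mm; behind it a flank falls at 30 degrees to the groove bottom at x = 0. A shaft on top of the lip has its centre 31 mm up. Axes as the block's.
- seat (a point): Where the centre of the seated shaft belongs: x = -3 mm, y = 0, z = 25.5 mm in the V-block's frame; the shaft's axis is then parallel to y (either way round). The back flank behind it rises at 45 degrees to a flat top 30 mm high, from x = 27 to 40 mm. Axes as the block's.
- gear: Loose brass-coloured spare gear lying flat, 48 mm across, 16 mm high, beside the rolling lane; origin at the centre of its underside. Leave alone.
- bearing: Loose ball bearing lying flat, 35 mm across, 11 mm high, beside the lane; origin at the centre of its underside. Leave alone.
- bolt: Loose steel bolt lying down, 53 mm long, 18 mm across, beyond the tall back of the V-block; origin at the centre of its underside. Leave alone.
- screwdriver: Loose yellow-handled screwdriver, 215 mm long, 28 mm high, lying farther left on the counter; origin at the centre of its underside. Leave alone.

How it is judged (in metres and radians):
On the way:
1. the shaft has been rolled half a turn (keyway line facing down) (angle between shaft's own z axis and vertical above 2.4 rad).
At the end, for the whole second after the job is handed in: The shaft lies at rest in the V groove on both flanks: its axis within 4 mm of x = -3 mm and within 3 mm of 25.5 mm height in the V-block's frame, parallel to the groove within 0.05 rad, its centre within 30 mm of the block's middle along the groove (so the thick body sticks out at both ends) (x of shaft in the frame of v_block between -0.007 and 0.001 m and z of shaft in the frame of v_block between 0.0225 and 0.028 m and y of shaft in the frame of v_block between -0.03 and 0.03 m and angle between the y axis of shaft and the y axis of v_block, either way round below 0.05 rad and linear speed of shaft below 0.01 m/s and angular speed of shaft below 0.3 rad/s); the robot touches nothing.
It fails at once if the shaft is lifted (its centre above 42 mm; rolling over the lip takes 31 mm) (height (world z) of shaft above 0.042 m).
It fails at once if the shaft is flicked or runs away (faster than 0.5 m/s) (linear speed of shaft above 0.5 m/s).
It fails at once if the gear, bearing, bolt or screwdriver is disturbed (moved 15 mm) (distance of any of gear, bearing, bolt, screwdriver from where it was at the start of the episode above 0.015 m).
It also fails if it takes over 48 s, if anything falls off the work surface, if the arm or the gripper's body presses on something with over 40 N, if the wrist force passes 120 N, or if a joint passes its speed limit or range.

## Working session

There is one attempt and no reset: what is moved stays moved. The work goes in short steps, Python scripts to look and compute and a tool call to move; the robot and the scene stay as the last step left them, time stands still between calls to the robot, and variables do not carry over. Pictures are saved under pics/ and viewed, at most 10 in all, crops included, and the job is handed in when it is done.

Besides the shell and the picture viewer there is one more tool, called after ">>>" by a JSON object that holds its "name" and its "arguments", one argument or row to a line. move_arm: Moves the arm, as the interface text tells. Its arguments: {"type":"object","properties":{"commands":{"type":"array"}},"required":["commands"]}

```bash
mkdir -p pics; python3 - <<'E'
from cell import *
import cv2,numpy as np
np.set_printoptions(precision=3,suppress=True)
for n in("top","side"):
    cv2.imwrite(f"pics/{n}0.png",read_camera(n)); i=camera_info(n);print(n,i["K"],i["cam_to_world"])
s=state();print(s["t"],s["eef_pos"],s["tcp_rot"],s["opening"])
E
```

```text
top [[443.323   0.    282.783]
 [  0.    443.323 200.033]
 [  0.      0.      1.   ]] [[ -0.002  -0.997   0.083 459.575]
 [ -1.      0.004   0.028 -95.875]
 [ -0.028  -0.083  -0.996 915.532]
 [  0.      0.      0.      1.   ]]
side [[419.825   0.    282.256]
 [  0.    419.825 208.36 ]
 [  0.      0.      1.   ]] [[   0.996    0.063   -0.065  590.809]
 [   0.088   -0.533    0.842 -829.083]
 [   0.019   -0.844   -0.536  549.684]
 [   0.       0.       0.       1.   ]]
0.1 [ 243.215 -575.503  214.131] [-3.141 -0.     0.4  ] 0.9986631278791152
```

View pics/top0.png

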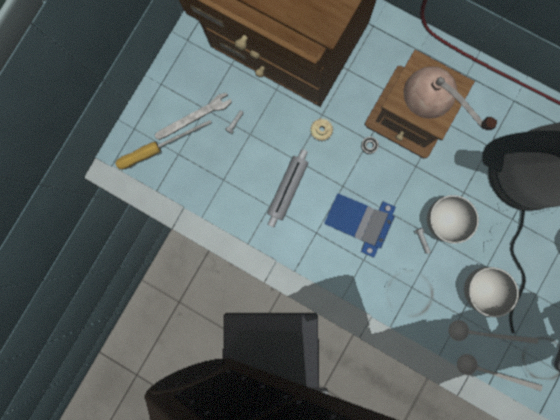

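View pics/side0.png

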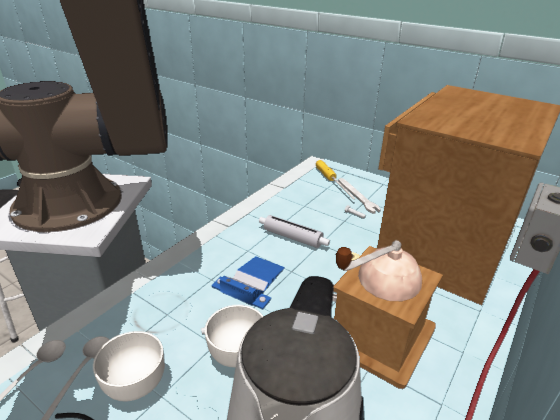

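The top view shows the shaft from about (302,153) to (273,225). The V-block is at about (328–395, 195–255), with its ears at (388,207) and (370,250). The gear is at (320,129), the bearing at (370,145) and the bolt at (422,240). Next I'll zoom in and measure.

```bash
cat > h.py <<'E'
from cell import *
import cv2,numpy as np
np.set_printoptions(precision=1,suppress=True)
def ray(n,uv,z):
    i=camera_info(n);T=np.array(i["cam_to_world"]);d=T[:3,:3]@np.linalg.solve(np.array(i["K"]),[uv[0],uv[1],1]);o=T[:3,3]
    return (o+d*(z-o[2])/d[2])[:2]
def proj(n,p):
    i=camera_info(n);T=np.linalg.inv(np.array(i["cam_to_world"]));q=np.array(i["K"])@(T[:3,:3]@np.array(p)+T[:3,3]);return q[:2]/q[2]
E
python3 - <<'E'
from h import *
im=cv2.imread("pics/top0.png")
hsv=cv2.cvtColor(im,cv2.COLOR_BGR2HSV)
m=cv2.inRange(hsv,(100,130,60),(130,255,255))
m[:180]=0;m[270:]=0;m[:,:310]=0;m[:,410:]=0
n,l,st,c=cv2.connectedComponentsWithStats(m)
for k in range(1,n):
    if st[k,4]>20:
        mm=(l==k).astype(np.uint8);cn=max(cv2.findContours(mm,0,2)[0],key=cv2.contourArea)
        print(st[k],c[k],cv2.minAreaRect(cn),cv2.approxPolyDP(cn,2.,True)[:,0].tolist())
cv2.imwrite("pics/crop.png",cv2.resize(im[110:270,230:430],None,fx=4,fy=3.75,interpolation=cv2.INTER_CUBIC))
E
```

```text
[326 195  40  41 991] [345.4 214.5] ((345.2938537597656, 214.4639129638672), (31.171127319335938, 32.28800964355469), 23.962486267089844) [[338, 195], [326, 223], [353, 235], [365, 206]]
[380 203   7   8  31] [382.8 206.5] ((382.9000244140625, 206.30003356933594), (4.427187919616699, 7.589465618133545), 18.43494987487793) [[385, 203], [380, 209], [384, 210]]
[387 206   7  15  49] [390.5 213.8] ((390.3648376464844, 212.81082153320312), (4.93196964263916, 13.97391414642334), 9.462322235107422) [[392, 206], [387, 218], [391, 220]]
[379 222  11  17  80] [384.4 230.2] ((384.43817138671875, 230.13919067382812), (5.178265571594238, 16.144004821777344), 23.96249008178711) [[386, 222], [379, 236], [383, 238], [389, 225]]
[362 241  20  15 109] [371.4 247.6] ((371.1922607421875, 246.46153259277344), (14.144856452941895, 16.641006469726562), 33.6900634765625) [[381, 243], [378, 241], [375, 246], [365, 243], [362, 250], [367, 253], [365, 249], [371, 246], [373, 252], [369, 254], [373, 255]]
```

View pics/crop.png

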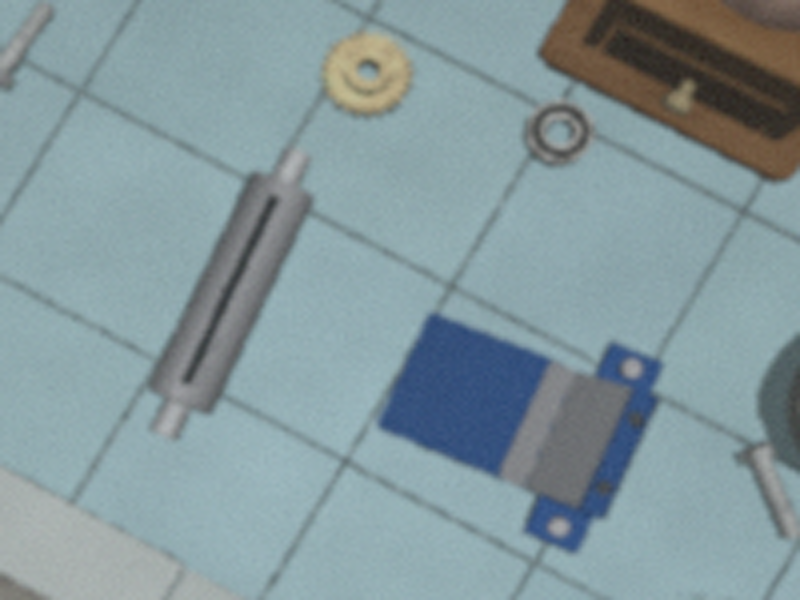

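The zoomed crop shows the shaft with its keyway up. The ramp's four corners are clear, the gear sits next to the far journal, and the lane towards the block is free.

```bash
cat >> h.py <<'E'
def ang(v): return np.degrees(np.arctan2(v[1],v[0]))
E
python3 - <<'E'
from h import *
A,B=ray("top",(338,195),0),ray("top",(325.5,223.5),0)   # ramp start: far,near
C,D=ray("top",(366,205.5),13),ray("top",(353,235.5),13) # lip
print("ramp",A,B,"lip",C,D,"w",np.linalg.norm(A-B),np.linalg.norm(C-D),"len",np.linalg.norm((A+B-C-D)/2))
x=(C+D-A-B);x/=np.linalg.norm(x);y=np.array([-x[1],x[0]])
print("x ang",ang(x),"edge ang-90",ang(A-B)-90,ang(C-D)-90)
for z,p in((0,"")):pass
E
python3 - <<'E'
from h import *
A,B=ray("top",(338,195),0),ray("top",(325.5,223.5),0);C,D=ray("top",(366,205.5),13),ray("top",(353,235.5),13)
th=np.radians(np.mean([ang(A-B)-90,ang(C-D)-90,ang(C+D-A-B)]));x=np.array([np.cos(th),np.sin(th)]);y=np.array([-x[1],x[0]])
O=((A+B)/2+82*x+(C+D)/2+17*x)/2
print("O",O,"th",np.degrees(th),x,y)
L=lambda p:np.array([(p-O)@x,(p-O)@y])
for nm,uv,z in(("jf",(304.3,150.5),18),("jn",(270.8,225.2),18),("kf",(298.5,162.5),36),("kn",(276.5,211.6),36),("gear",(322,129.5),16),("bearing",(370,145.2),11),("bolt",(422,240),9),("earf",(387.5,208),10),("earn",(370,250.5),10)):
    p=ray("top",uv,z);print(nm,p,L(p))
P=lambda l,z:proj("side",[*(O+l[0]*x+l[1]*y),z])
print([P(l,z) for l,z in(((-82,35),0),((-82,-35),0),((-17,35),13),((-17,-35),13))])
E
```

```text
ramp [ 545.7 -184.7] [ 486.9 -158.4] lip [ 522.9 -239.9] [ 462.2 -212.7] w 64.44706138171554 66.49902628854541 len 59.71166585136046
x ang -113.50280201759884 edge ang-90 -114.129536093432 -114.12601141564048
O [ 484.4 -244.2] th -113.91944984222376 [-0.4 -0.9] [ 0.9 -0.4]
jf [ 635.9 -115.2] [-179.3   86.2]
jn [483.2 -46.6] [-180.1  -81.1]
kf [ 608.1 -103.1] [-179.1   55.9]
kn [509.7 -58.9] [-179.6  -51.9]
gear [ 679.8 -151.9] [-163.6  141.3]
bearing [ 647.4 -250.5] [-60.3 151.6]
bolt [ 452.9 -351.9] [111.2  14.9]
earf [ 517.8 -283.8] [22.7 46.7]
earn [ 431.9 -246.9] [ 23.7 -46.8]
[array([285.2, 267. ]), array([255.5, 255.8]), array([268.7, 281.3]), array([237.5, 268.9])]Traceback (most recent call last):
  File "<stdin>", line 7, in <module>
TypeError: cannot unpack non-iterable int object
```

>>> {"name": "move_arm", "arguments": {
  "commands": [
    [[1.67, 2.68, 0], [0, 0, 2.16], 1],
    [[1.67, 2.68, 0], [0, 0, 2.16], 1],
    [[1.67, 2.68, 0], [0, 0, 2.16], 1],
    [[1.67, 2.68, 0], [0, 0, 2.16], 1],
    [[1.67, 2.68, 0], [0, 0, 2.16], 1],
    [[1.67, 2.68, 0], [0, 0, 2.16], 1],
    [[1.67, 2.68, 0], [0, 0, 2.16], 1],
    [[1.67, 2.68, 0], [0, 0, 2.16], 1],
    [[1.67, 2.68, 0], [0, 0, 2.16], 1],
    [[1.67, 2.68, 0], [0, 0, 2.16], 1]
  ]
}}

```text
t: 1.1
eef_pos: [410.7, -306.5, 214.5]
tcp_rot: [-3.141, 0.0, 0.778]
ft_force: [-0.0, -0.4, -0.5]
opening: 0.997
grip_force: 0.0
```

>>> {"name": "move_arm", "arguments": {
  "commands": [
    [[1.67, 2.68, -1], [0, 0, 2.16], 1],
    [[1.67, 2.68, -1], [0, 0, 2.16], 1],
    [[1.67, 2.68, -1], [0, 0, 2.16], 1],
    [[1.67, 2.68, -1], [0, 0, 2.16], 1],
    [[1.67, 2.68, -1], [0, 0, 2.16], 1],
    [[1.67, 2.68, -1], [0, 0, 2.16], 1],
    [[1.67, 2.68, -1], [0, 0, 2.16], 1],
    [[1.67, 2.68, -1], [0, 0, 2.16], 1],
    [[1.67, 2.68, -1], [0, 0, 2.16], 1],
    [[1.67, 2.68, -1], [0, 0, 2.16], 1]
  ]
}}

```text
t: 2.1
eef_pos: [577.7, -38.5, 114.0]
tcp_rot: [-3.141, 0.0, 1.155]
ft_force: [0.6, -0.1, 0.4]
opening: 0.999
grip_force: 0.0
```

>>> {"name": "move_arm", "arguments": {
  "commands": [
    [[0, 0, 0], [0, 0, 0], 1],
    [[0, 0, 0], [0, 0, 0], 1]
  ]
}}

```text
t: 2.3
eef_pos: [577.1, -39.3, 114.1]
tcp_rot: [-3.141, 0.0, 1.155]
ft_force: [-1.0, -0.0, 0.8]
opening: 0.998
grip_force: 0.0
```

>>> {"name": "move_arm", "arguments": {
  "commands": [
    [[0, 0, -1.5], [0, 0, 0], 1],
    [[0, 0, -2], [0, 0, 0], 1],
    [[0, 0, -2], [0, 0, 0], 1],
    [[0, 0, -2], [0, 0, 0], 1],
    [[0, 0, -1.5], [0, 0, 0], 1],
    [[0, 0, -1], [0, 0, 0], 1],
    [[0, 0, -0.6], [0, 0, 0], 1],
    [[0, 0, 0], [0, 0, 0], 1]
  ]
}}

```text
t: 3.1
eef_pos: [577.0, -40.2, 8.4]
tcp_rot: [-3.141, 0.0, 1.153]
ft_force: [0.8, -0.1, 1.1]
opening: 1.003
grip_force: 0.0
```

```bash
python3 - <<'E'
from h import *
im=read_camera("side");cv2.imwrite("pics/s1.png",cv2.resize(im[170:310,180:380],None,fx=4,fy=4))
s=state();print(s["eef_pos"],s["ft_force"])
E
```

```text
[577.4 -40.1   9. ] [0.7 0.4 0.2]
```

View pics/s1.png

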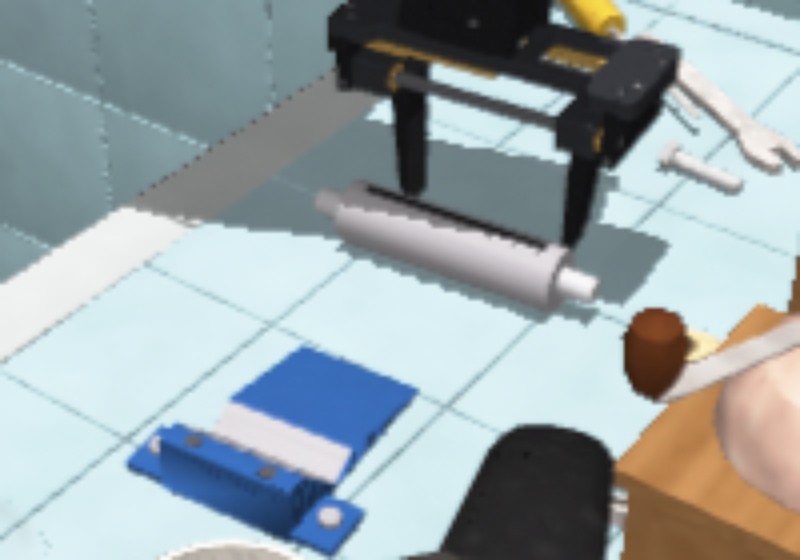

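The fingers sit behind the shaft, clear of it, with both tips inside the thick body. Starting the push slowly.

>>> {"name": "move_arm", "arguments": {
  "commands": [
    [[-0.08, -0.18, 0], [0, 0, 0], 1],
    [[-0.12, -0.27, 0], [0, 0, 0], 1],
    [[-0.12, -0.27, 0], [0, 0, 0], 1],
    [[-0.12, -0.27, 0], [0, 0, 0], 1],
    [[-0.08, -0.18, 0], [0, 0, 0], 1],
    [[-0.08, -0.18, 0], [0, 0, 0], 1],
    [[-0.08, -0.18, 0], [0, 0, 0], 1],
    [[-0.08, -0.18, 0], [0, 0, 0], 1],
    [[-0.08, -0.18, 0], [0, 0, 0], 1],
    [[-0.08, -0.18, 0], [0, 0, 0], 1]
  ]
}}

```text
t: 4.15
eef_pos: [568.0, -60.6, 8.7]
tcp_rot: [3.142, 0.0, 1.154]
ft_force: [-0.1, 0.2, -0.2]
opening: 1.001
grip_force: 0.2
```

>>> {"name": "move_arm", "arguments": {
  "commands": [
    [[-0.12, -0.27, 0], [0, 0, 0], 1],
    [[-0.12, -0.27, 0], [0, 0, 0], 1],
    [[-0.12, -0.27, 0], [0, 0, 0], 1],
    [[-0.12, -0.27, 0], [0, 0, 0], 1],
    [[-0.12, -0.27, 0], [0, 0, 0], 1],
    [[-0.12, -0.27, 0], [0, 0, 0], 1],
    [[-0.12, -0.27, 0], [0, 0, 0], 1],
    [[-0.12, -0.27, 0], [0, 0, 0], 1],
    [[-0.12, -0.27, 0], [0, 0, 0], 1],
    [[-0.12, -0.27, 0], [0, 0, 0], 1]
  ]
}}

```text
t: 5.15
eef_pos: [556.0, -87.6, 8.7]
tcp_rot: [3.142, 0.0, 1.154]
ft_force: [-0.7, 0.2, 0.7]
opening: 1.002
grip_force: 0.2
```

```bash
python3 - <<'E'
from h import *
im=read_camera("side");cv2.imwrite("pics/s2.png",cv2.resize(im[170:310,180:380],None,fx=4,fy=4))
s=state();print(s["eef_pos"],s["ft_force"])
E
```

```text
[555.8 -87.9   8.6] [-0.6 -0.9 -0.8]
```

View pics/s2.png

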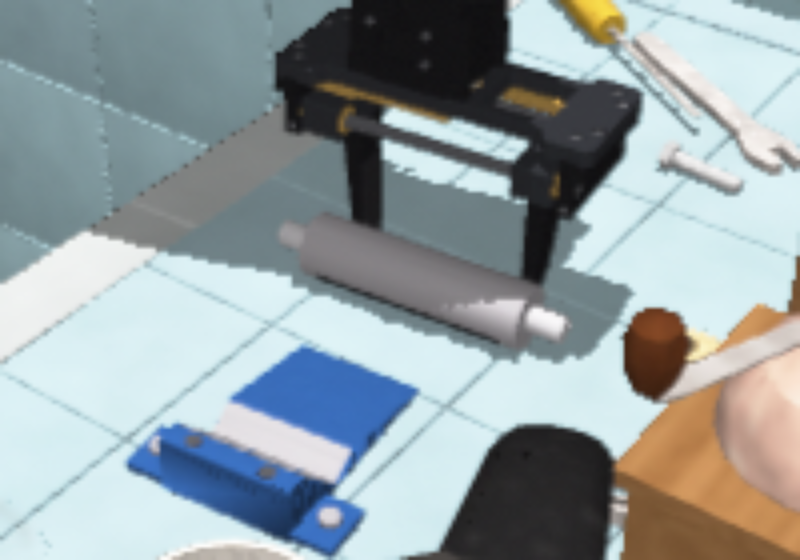

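The shaft is rolling cleanly. The keyway now shows low on the front side, about 2 rad turned, and the axis is still parallel to the groove. Continuing up the ramp.

>>> {"name": "move_arm", "arguments": {
  "commands": [
    [[-0.12, -0.27, 0], [0, 0, 0], 1],
    [[-0.12, -0.27, 0], [0, 0, 0], 1],
    [[-0.12, -0.27, 0], [0, 0, 0], 1],
    [[-0.12, -0.27, 0], [0, 0, 0], 1],
    [[-0.12, -0.27, 0], [0, 0, 0], 1],
    [[-0.12, -0.27, 0], [0, 0, 0], 1],
    [[-0.12, -0.27, 0], [0, 0, 0], 1],
    [[-0.12, -0.27, 0], [0, 0, 0], 1],
    [[-0.12, -0.27, 0], [0, 0, 0], 1],
    [[-0.12, -0.27, 0], [0, 0, 0], 1]
  ]
}}

```text
t: 6.2
eef_pos: [544.0, -114.6, 8.7]
tcp_rot: [3.141, -0.0, 1.154]
ft_force: [-0.4, 0.8, -0.5]
opening: 1.001
grip_force: 0.2
```

>>> {"name": "move_arm", "arguments": {
  "commands": [
    [[-0.12, -0.27, 0], [0, 0, 0], 1],
    [[-0.12, -0.27, 0], [0, 0, 0], 1],
    [[-0.12, -0.27, 0], [0, 0, 0], 1],
    [[-0.12, -0.27, 0], [0, 0, 0], 1],
    [[-0.12, -0.27, 0], [0, 0, 0], 1],
    [[-0.12, -0.27, 0], [0, 0, 0], 1],
    [[-0.12, -0.27, 0], [0, 0, 0], 1],
    [[-0.12, -0.27, 0], [0, 0, 0], 1],
    [[-0.12, -0.27, 0], [0, 0, 0], 1],
    [[-0.12, -0.27, 0], [0, 0, 0], 1]
  ]
}}

```text
t: 7.2
eef_pos: [532.2, -141.4, 8.8]
tcp_rot: [3.141, -0.0, 1.154]
ft_force: [1.4, 4.7, 3.8]
opening: 1.001
grip_force: 2.9
```

>>> {"name": "move_arm", "arguments": {
  "commands": [
    [[-0.12, -0.27, 0], [0, 0, 0], 1],
    [[-0.12, -0.27, 0], [0, 0, 0], 1],
    [[-0.12, -0.27, 0], [0, 0, 0], 1],
    [[-0.12, -0.27, 0], [0, 0, 0], 1],
    [[-0.12, -0.27, 0], [0, 0, 0], 1],
    [[-0.12, -0.27, 0], [0, 0, 0], 1],
    [[-0.12, -0.27, 0], [0, 0, 0], 1],
    [[-0.12, -0.27, 0], [0, 0, 0], 1],
    [[-0.12, -0.27, 0], [0, 0, 0], 1],
    [[-0.12, -0.27, 0], [0, 0, 0], 1]
  ]
}}

```text
t: 8.2
eef_pos: [520.4, -168.3, 8.9]
tcp_rot: [3.141, -0.0, 1.154]
ft_force: [2.6, 5.1, 3.4]
opening: 0.999
grip_force: 2.7
```

```bash
python3 - <<'E'
from h import *
im=read_camera("side");cv2.imwrite("pics/s3.png",cv2.resize(im[170:310,180:380],None,fx=4,fy=4))
s=state();print(s["eef_pos"],s["ft_force"])
E
```

```text
[ 520.1 -168.7    8.8] [ 1.1  0.7 -1. ]
```

View pics/s3.png

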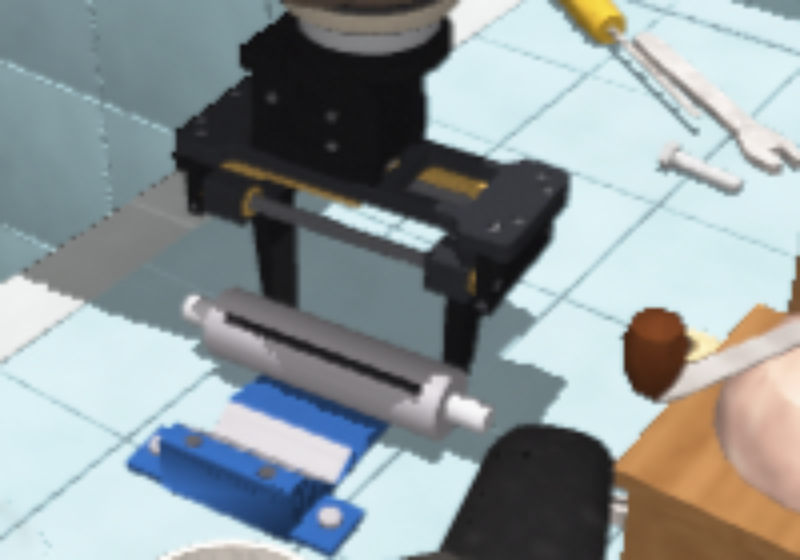

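The shaft is on the ramp, still parallel and centred. The keyway has passed underneath and now shows at the upper front. Next I'll push to the lip and over it, more slowly.

>>> {"name": "move_arm", "arguments": {
  "commands": [
    [[-0.12, -0.27, 0], [0, 0, 0], 1],
    [[-0.12, -0.27, 0], [0, 0, 0], 1],
    [[-0.12, -0.27, 0], [0, 0, 0], 1],
    [[-0.12, -0.27, 0], [0, 0, 0], 1],
    [[-0.12, -0.27, 0], [0, 0, 0], 1],
    [[-0.12, -0.27, 0], [0, 0, 0], 1],
    [[-0.12, -0.27, 0], [0, 0, 0], 1],
    [[-0.12, -0.27, 0], [0, 0, 0], 1],
    [[-0.12, -0.27, 0], [0, 0, 0], 1],
    [[-0.08, -0.18, 0], [0, 0, 0], 1]
  ]
}}

```text
t: 9.25
eef_pos: [508.6, -194.5, 8.8]
tcp_rot: [3.141, -0.0, 1.154]
ft_force: [1.8, 5.4, 4.5]
opening: 0.995
grip_force: 2.7
```

>>> {"name": "move_arm", "arguments": {
  "commands": [
    [[-0.06, -0.14, 0], [0, 0, 0], 1],
    [[-0.06, -0.14, 0], [0, 0, 0], 1],
    [[-0.06, -0.14, 0], [0, 0, 0], 1],
    [[-0.06, -0.14, 0], [0, 0, 0], 1],
    [[-0.06, -0.14, 0], [0, 0, 0], 1],
    [[-0.06, -0.14, 0], [0, 0, 0], 1]
  ]
}}

```text
t: 9.85
eef_pos: [504.7, -203.2, 8.5]
tcp_rot: [-3.141, 0.0, 1.154]
ft_force: [-1.6, -0.4, 1.1]
opening: 1.005
grip_force: 0.0
```

```bash
python3 - <<'E'
from h import *
im=read_camera("side");cv2.imwrite("pics/s4.png",cv2.resize(im[170:310,180:380],None,fx=4,fy=4))
s=state();print(s["eef_pos"],s["ft_force"])
E
```

```text
[ 504.7 -203.4    8.6] [-0.2  0.  -0.6]
```

View pics/s4.png

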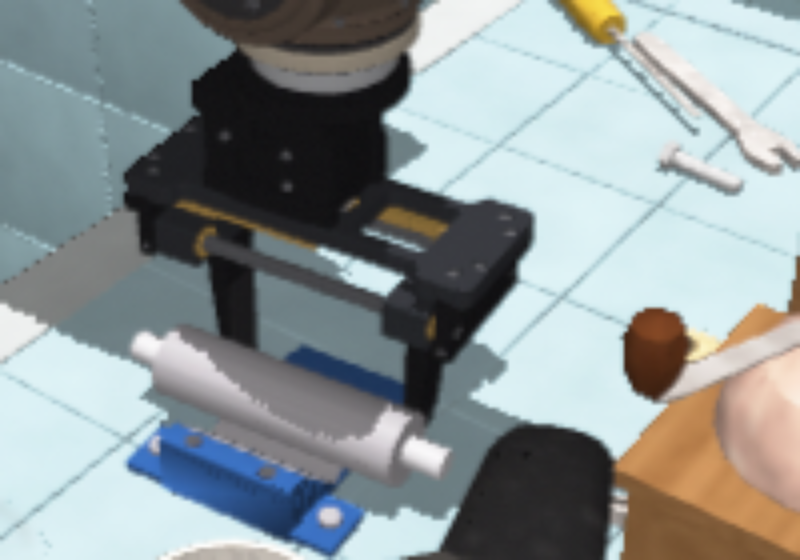

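```bash
python3 - <<'E'
from h import *
th=np.radians(-113.9);x=np.array([np.cos(th),np.sin(th)]);y=np.array([-x[1],x[0]]);O=np.array([484.4,-244.2])
for X,z in((-3,25.5),(-17,31)):
  for Y in(87,-83): p=proj("side",[*(O+X*x+Y*y),z]);print(X,Y,(p-[180,170])*4)
E
```

```text
-3 87 [439.4 482.6]
-3 -83 [130.7 359.5]
-17 87 [454.4 454.7]
-17 -83 [147.3 334.9]
```

>>> {"name": "move_arm", "arguments": {
  "commands": [
    [[0, 0, 0], [0, 0, 0], 1],
    [[0, 0, 0], [0, 0, 0], 1],
    [[0, 0, 0], [0, 0, 0], 1]
  ]
}}

```text
t: 10.2
eef_pos: [504.9, -202.9, 8.6]
tcp_rot: [3.142, 0.0, 1.154]
ft_force: [0.4, -0.3, -0.1]
opening: 0.999
grip_force: 0.0
```

```bash
python3 - <<'E'
from h import *
cv2.imwrite("pics/s5.png",cv2.resize(read_camera("side")[170:310,180:380],None,fx=4,fy=4))
E
```

```text
(no output)
```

View pics/s5.png

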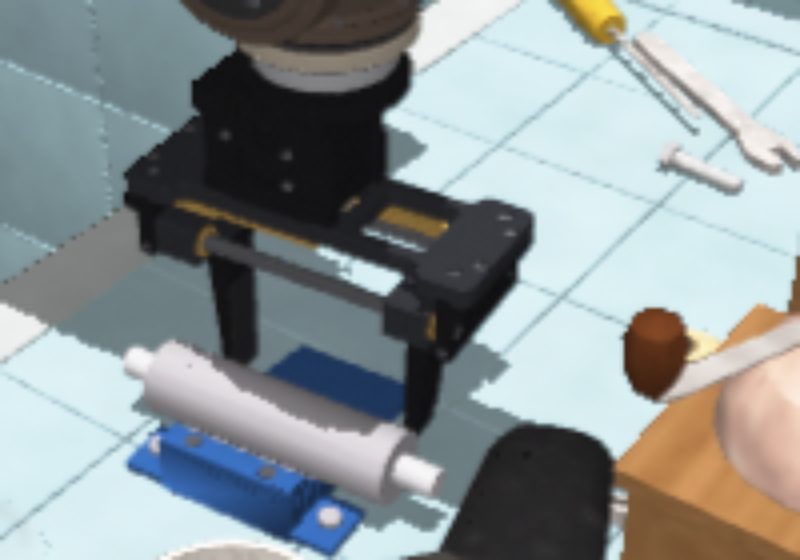

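The shaft has dropped into the groove. Its journal ends are at about (433,478) and (130,360), close to the predicted seat positions of (439,483) and (131,360). The fingers are clear, so I'll back off, rise and verify.

>>> {"name": "move_arm", "arguments": {
  "commands": [
    [[0.4, 0.9, 0], [0, 0, 0], 1],
    [[0.6, 1.35, 0], [0, 0, 0], 1],
    [[0.6, 1.35, 0], [0, 0, 0], 1],
    [[0.4, 0.9, 0], [0, 0, 0], 1],
    [[0, 0, 1.5], [0, 0, 0], 1],
    [[0, 0, 3], [0, 0, 0], 1],
    [[0, 0, 3], [0, 0, 0], 1],
    [[0, 0, 3], [0, 0, 0], 1],
    [[0, 0, 1], [0, 0, 0], 1],
    [[0, 0, 0], [0, 0, 0], 1]
  ]
}}

```text
t: 11.25
eef_pos: [525.5, -157.5, 124.7]
tcp_rot: [3.139, 0.0, 1.154]
ft_force: [-0.8, 0.6, -1.0]
opening: 0.999
grip_force: 0.0
```

>>> {"name": "move_arm", "arguments": {
  "commands": [
    [[0, 3, 0], [0, 0, 0], 1],
    [[0, 3, 0], [0, 0, 0], 1],
    [[0, 3, 0], [0, 0, 0], 1],
    [[0, 3, 0], [0, 0, 0], 1],
    [[0, 3, 0], [0, 0, 0], 1],
    [[0, 0, 0], [0, 0, 0], 1],
    [[0, 0, 0], [0, 0, 0], 1],
    [[0, 0, 0], [0, 0, 0], 1]
  ]
}}

```text
t: 12.05
eef_pos: [524.7, -8.4, 122.9]
tcp_rot: [-3.141, 0.0, 1.153]
ft_force: [-0.1, 0.2, -0.4]
opening: 1.001
grip_force: 0.0
```

```bash
python3 - <<'E'
from h import *
im=read_camera("top");s=read_camera("side")
a=cv2.resize(im[150:270,300:430],None,fx=4,fy=4);b=cv2.resize(s[210:310,180:310],None,fx=3,fy=3)
b=cv2.copyMakeBorder(b,0,a.shape[0]-b.shape[0],0,800-a.shape[1]-b.shape[1] if a.shape[1]+b.shape[1]<800 else 0,0)
cv2.imwrite("pics/f.png",np.hstack([a,b])[:,:800])
th=np.radians(-113.9);x=np.array([np.cos(th),np.sin(th)]);y=np.array([-x[1],x[0]]);O=np.array([484.4,-244.2])
for Y in(87,-83): print((proj("top",[*(O-3*x+Y*y),25.5])-[300,150])*4)
E
```

```text
[340.2 136. ]
[207. 448.]
```

View pics/f.png

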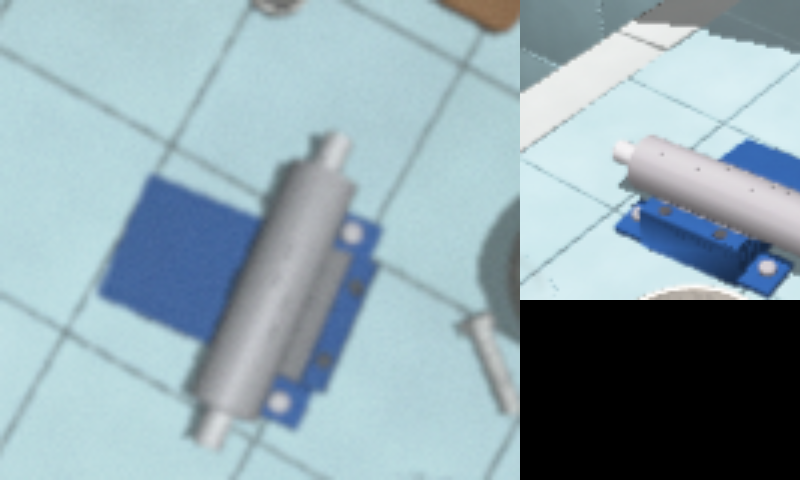

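The top view shows the shaft's journal ends at (339,138) and (207,446), against (340,136) and (207,448) predicted for the seat. It is parallel, centred and sticks out at both ends of the block.

```bash
python3 -c "
from cell import env
print(env.job_done())"
```

```text
the job is handed in; nothing more can be done
None
```

I rolled the shaft up the ramp and over the lip into the V groove, where both camera views show it seated, parallel and centred within measurement error, and handed the job in at about 12 s (no verdict was returned).

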